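# Ready the display turntable

### The arm

A 6-joint arm with a two-finger parallel gripper is mounted at the origin on the work surface. World frame = base frame: x ahead of the robot, y to its left, z up, the work surface at z = 0. Lengths are in m, angles in rad, forces in N, time in s.
With the tool pointing down it reaches from about 0.275 to 0.825 m from the base axis. Payload 4.9 kg.
Tool frame: the origin (TCP) lies midway between the tips of the shut fingers; the grasp point (between the pads) lies 19 mm behind it; x points along the fingers, z is the direction in which the jaws open and shut, and the axes are right-handed (so a half turn about x gives the same grasp; the last joint's range is limited). The gripper opens to 85 mm and grips with 20 to 120 N. Pads are 22 mm wide; open, the fingers measure 114 mm over their backs; the gripper's body (76 mm by 85 mm) begins 54 mm behind the grasp point. The pads swing forward as they close: fully open they stand 13 mm farther back than shut.
Start: joints at [-1.334, 0.326, -0.193, 1.052, 0, 1.437], TCP at [0.199, -0.513, 0.231] pointing down, gripper open.
Joint ranges: [-2.65, 2.65], [-0.97, 1.79], [-1.3, 1.35], [-1.93, 2.1], [-1.47, 1.37], [-3.14, 3.14]. Speed limits (rad/s): [2.57, 2.57, 3.14, 3.14, 3.14, 3.14].

### API

Orientations are given as a unit quaternion [w, x, y, z].
In Python, from cell import ctrl, viewer gives the robot as it stands.
- The arm moves only by the shell command python3 -m handwheel 'ROWS' [FORCE]. ROWS is JSON, a list of rows, each a list of 3 entries, a list of its own where there are three numbers: the shift along the tool's x, y, z as a fraction of full scale, then the turn, a rotation vector about the tool's x, y, z as a fraction of full scale, then the closure, from -1 (fully open) to 1 (shut). A call has 1 to 10 rows; each row shifts and turns the commanded pose from where the row before left it, along the tool's axes as they then stand; what a row does not reach is not made up. Full scale, the value 1, is 25 mm for a shift and 0.12 rad for a turn. A row lasts 1/10 s, in which the tool goes at most 50 mm and 8.59 degrees, less where a joint would pass 70% of its speed; a pose out of reach is approached as far as the arm can. A call with a number of a shift or a turn outside -1 to 1 is refused whole. A call with a gripper value outside its range is refused whole. The fingers move at their own pace and stop on an object; FORCE is the grip in N (left out, the last holds). Time passes only in rows, so rows that do not move let the fingers close. It gives the time, the measured TCP pose, the force and the opening at its end, in the units of the state.
- ctrl.sense(): the state, without advancing time (a new reading comes with each control period).
- viewer.read_camera(name): name is "scene" or "top" or "wrist"; returns (picture, depth): 480x640x3 uint8, blue, green, red; 480x640 float32, m along the optical axis (not along the pixel's ray), 0 where there is no reading.
- viewer.get_calibration(name): a dict with "fx", "fy", "cx", "cy" (pixels), "cam_to_world" (4x4, takes a point from camera to world coordinates). Camera axes: x right, y down, z forward; pixel columns grow to the right and rows downward; lengths in m; the calibration is good to about 2 mm. A picture is of the moment at which its call begins: read the wrist's pose just before it. get_calibration takes no time and is no camera call; for the wrist camera it gives the pose at the moment of the call.
- ctrl.hand_in(): hands the job in, once; it reports no verdict.
The state is a dict: "time": time; "qpos": joint angles; "joint_vel": joint speeds; "joint_efforts": joint torques, N m; "eef_pos": TCP position; "tool_rot": TCP orientation; "ft_force": force on the tool from outside, world axes, zero at the start; "moment": the same for the moment, N m; "grip_width": finger opening in m.
Only numpy, scipy, OpenCV 4.12 (cv2) and the standard library are available. Lean on these libraries where they do the work, as an engineer would, in place of code of your own. Each camera call takes 0.05 s, during which the arm holds its last target.

### The job

Before the stand's power comes on, get the display turntable ready with its sample: set the small espresso cup down, without dropping it, upright in the middle of the saucer on the turntable, then flick the turntable's brake lever fully up to release it, and then press the key with a single raised rib fully home so that it stays down and the stop key (raised square) pops up. Leave the third key and all the other things on the table alone, leave the saucer in its place, and let go of everything at the end.

Things in the scene. Friction and masses are not known exactly. Their poses are not given: they have to be found in the camera images.
- cup_center (a point): small white espresso cup with one small handle, standing upright on the table; 55 mm high, outside diameter 48 mm at the foot, 53 mm half-way up and 56 mm at the rim, wall 3.5 mm, 120 g; the point is on its axis half-way up (27.5 mm); z up its axis, the handle at its +y side reaching 47 mm from the axis, so it is best gripped across x
- cup: the same cup, its origin at the centre of its underside
- saucer_in (a point): white saucer, 124 mm across, 12 mm high, lying loose on the turntable's round platter; the point is the centre of its inner floor, 5 mm above the platter; flat floor about 70 mm across; z up
- turntable: fixed round display turntable: black base, grey platter 200 mm across whose top is 45 mm above the table; it does not turn; origin on its axis at the table; the brake lever sticks out along its -x
- brake_knob (a point): brake lever of the turntable: a flat steel bar 12 mm wide and 6 mm thick, ending in a steel ball knob 18 mm in diameter; the point is the centre of that ball, about 32 mm above the table when locked; y lies along the hinge axis (level). It can be pinched across y from above
- brake_hinge (a point): point on the lever's hinge axis, 52 mm from brake_knob, 32 mm above the table; axes as the turntable's: y is the hinge axis, and the lever points along -x when locked
- brake (a joint): rad: 0 = lever level, platter locked; 1.1 = end stop, fully up (the knob rises and swings back towards the platter), released. Stiff hinge: it stays where it is left; about 3 N at the knob moves it
- key_one_top (a point): white key of the speed control with a single raised rib along its length; cap 48 x 30 mm (x by y), this point is the centre of its top face (top of the raised black relief, which stands 3 mm over the cap), about 67 mm above the table when up, 58 mm when down; the control's housing top is at 46 mm; keys 46 mm apart in a row; x across the row, y along the row
- key_one (a joint): travel of the one-rib key, m: 0 = up, 0.009 = fully down. The keys are interlocked: exactly one stays down, and pressing another home pops it up. A press takes about 5 N at first, falling to nothing at half travel (4.5 mm), where it snaps through
- key_square_top (a point): white key of the speed control with a raised square (the stop key); cap 48 x 30 mm (x by y), this point is the centre of its top face (top of the raised black relief, which stands 3 mm over the cap), heights as key_one_top
- key_square (a joint): travel of the stop key, m: 0 = fully down (as at the start), -0.009 = up
- key_two_top (a point): white key of the speed control with two raised ribs; cap 48 x 30 mm (x by y), this point is the centre of its top face (top of the raised black relief, which stands 3 mm over the cap), heights as key_one_top
- key_two (a joint): travel of the two-rib key (values as key_one); up at the start and to be left so
- control: fixed grey speed control box, 94 mm (x) by 160 mm (y) by 46 mm high, the three keys in a row along y on its top, in any order; origin under its centre
- mug: large white mug, 80 mm across, 95 mm high, a bystander; origin under its centre
- bowl: white bowl 100 mm across, 45 mm high, a bystander; origin under its centre
- bottle: clear bottle 60 mm across, 190 mm high, a bystander; origin under its centre
- pen_pot: white pot with pens, 72 mm across, 140 mm high with the pens, a bystander; origin under its centre
- candle_jar: low white lidded jar 64 mm across, 40 mm high, a bystander; origin under its centre

How it is judged:
By the outcome, as a careful person would: the job done as asked, in the order asked, and still so for the second after the job is handed in, with the robot touching nothing.
It also fails if it takes over 58 s, if anything falls off the work surface, if the arm or the gripper's body presses on something with over 40 N, if the wrist force passes 120 N, or if a joint passes its speed limit or range.

## Working session

There is one attempt and no reset: what is moved stays moved. The work goes in short steps, Python scripts to look and compute and a shell command to move; the robot and the scene stay as the last step left them, time stands still between calls to the robot, and variables do not carry over. Pictures are saved under pics/ and viewed, and the job is handed in when it is done.

```bash
mkdir -p pics; ls; python3 - <<'E'
from cell import ctrl, viewer
import cv2,numpy as np
print(ctrl.sense())
for n in ["scene","top","wrist"]:
    c=viewer.get_calibration(n); p,d=viewer.read_camera(n)
    print(n,c); cv2.imwrite(f"pics/{n}0.png",p); np.savez(f"{n}0.npz",p=p,d=d,M=c["cam_to_world"],k=[c["fx"],c["fy"],c["cx"],c["cy"]])
E
```

```text
pics
{'time': 0.0, 'qpos': array([-1.33420576e+00,  3.26949054e-01, -1.93590816e-01,  1.05200517e+00,
       -1.10843633e-05,  1.43659013e+00]), 'joint_vel': array([ 2.05415629e-03, -5.15914883e-04, -9.94930219e-05,  1.99072101e-05,
        2.69090142e-04,  1.99673546e-04]), 'joint_efforts': array([-1.97071247e-03, -4.43397117e+01,  2.62441921e+01,  1.53417728e-02,
       -1.71924717e-04,  1.74619146e-05]), 'eef_pos': array([ 0.19916214, -0.51204248,  0.23049639]), 'tool_rot': array([ 0.58313867,  0.39967357,  0.58406188, -0.39885091]), 'ft_force': array([ 0.04816153, -0.22547578,  0.44371157]), 'moment': array([ 0.01186891, -0.01517267,  0.03871855]), 'grip_width': 0.08541031008894129}
scene {'fx': 459.6544609632228, 'fy': 459.6544609632228, 'cx': 331.2364249347989, 'cy': 245.2978921468029, 'cam_to_world': array([[ 0.35494251,  0.64554706, -0.67622837,  1.27029492],
       [ 0.93488344, -0.24279897,  0.25892394, -0.38309431],
       [ 0.00296004, -0.72409782, -0.68969094,  0.80907398],
       [ 0.        ,  0.        ,  0.        ,  1.        ]])}
top {'fx': 464.25505194601715, 'fy': 464.25505194601715, 'cx': 320.931456317531, 'cy': 242.35389036955837, 'cam_to_world': array([[-0.01754665, -0.99482571,  0.10006956,  0.45154371],
       [-0.99970858,  0.01911571,  0.01474241, -0.13364823],
       [-0.01657903, -0.09978172, -0.99487122,  0.90154673],
       [ 0.        ,  0.        ,  0.        ,  1.        ]])}
wrist {'fx': 427.3578484960361, 'fy': 427.3578484960361, 'cx': 317.7966835594304, 'cy': 236.4201553966914, 'cam_to_world': array([[ 0.36290939, -0.89015212, -0.27554669,  0.26872782],
       [-0.93182193, -0.34736406, -0.10510043, -0.48521639],
       [-0.00215965,  0.29490239, -0.95552494,  0.37303374],
       [ 0.        ,  0.        ,  0.        ,  1.        ]])}
```

View pics/scene0.png

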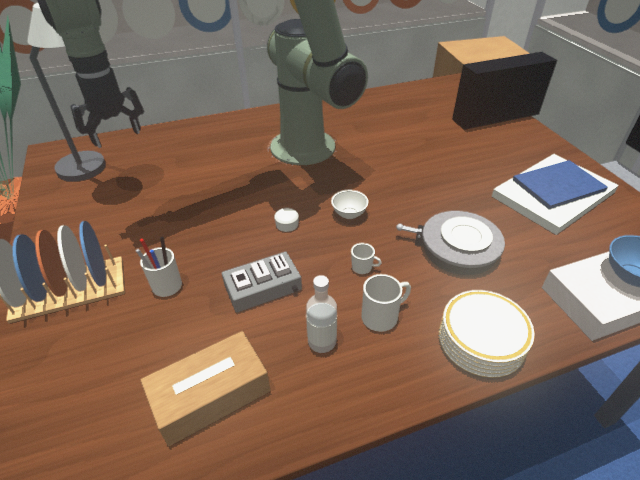

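View pics/top0.png

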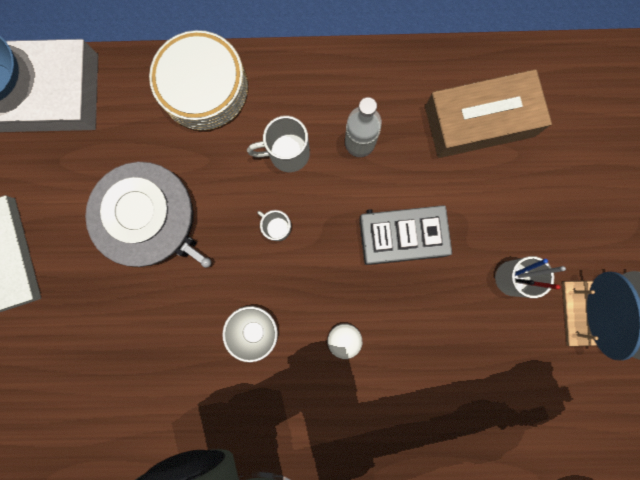

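View pics/wrist0.png

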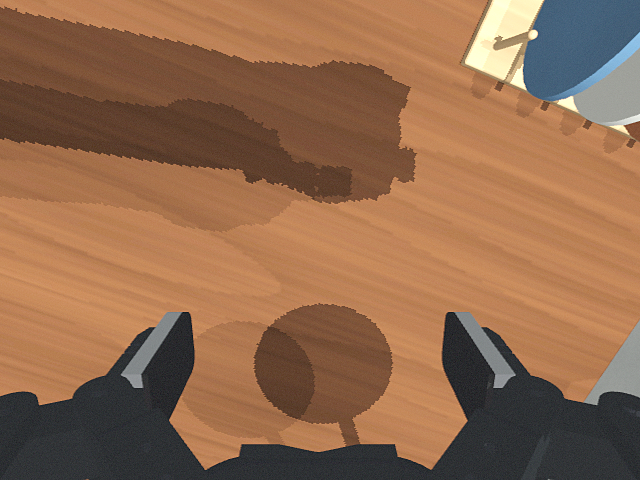

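The top view shows the cup at (275,226) with its handle towards the upper left, the saucer at about (135,210), the brake knob at (206,262), and the keys two-rib/one-rib/square at x of about 382/407/432, y of about 233. Next I'll measure them.

```bash
cat > h.py <<'E'
import numpy as np,cv2
def ld(n): 
    z=np.load(n+".npz"); return z["p"],z["d"],z["M"],z["k"]
def ray(M,k,u,v):
    return M[:3,:3]@np.array([(u-k[2])/k[0],(v-k[3])/k[1],1.0]),M[:3,3]
def onz(M,k,u,v,z):
    r,o=ray(M,k,u,v); return o+r*(z-o[2])/r[2]
def cloud(d,M,k):
    v,u=np.mgrid[:480,:640]; c=np.stack([(u-k[2])/k[0]*d,(v-k[3])/k[1]*d,d],-1)
    return c@M[:3,:3].T+M[:3,3]
def circ(P):
    A=np.c_[2*P,np.ones(len(P))]; s=np.linalg.lstsq(A,(P**2).sum(1),rcond=None)[0]
    return s[:2],np.sqrt(s[2]+s[:2]@s[:2])
E
python3 - <<'E'
from h import *
p,d,M,k=ld("top0"); W=cloud(d,M,k); z=W[...,2]
for (u,v) in [(275,226),(275,215),(135,210),(160,210),(110,150+50),(100,215),(206,262),(195,253),(382,235),(407,234),(432,231),(432,224),(320,200),(288,145),(366,106),(250,333),(345,342),(530,278)]: print((u,v),W[v,u].round(4),onz(M,k,u,v,0).round(3))
# height-band images
crop=cv2.resize(p[180:280,70:310],None,fx=3.3,fy=3.3,interpolation=cv2.INTER_CUBIC); cv2.imwrite("pics/c1.png",crop)
crop=cv2.resize(p[190:290,345:465],None,fx=5,fy=5,interpolation=cv2.INTER_CUBIC); cv2.imwrite("pics/c2.png",crop)
E
```

```text
(275, 226) [ 0.5754 -0.0314  0.0059] [ 0.576 -0.031  0.   ]
(275, 215) [ 0.5931 -0.0343  0.03  ] [ 0.598 -0.031  0.   ]
(135, 210) [0.6046 0.2253 0.0504] [0.614 0.247 0.   ]
(160, 210) [0.6023 0.1756 0.0577] [0.613 0.197 0.   ]
(110, 200) [0.6234 0.2702 0.056 ] [0.635 0.297 0.   ]
(100, 215) [0.5952 0.2871 0.058 ] [0.605 0.316 0.   ]
(206, 262) [0.5054 0.0935 0.0423] [0.508 0.105 0.   ]
(195, 253) [0.523  0.1159 0.0365] [0.526 0.126 0.   ]
(382, 235) [ 0.5471 -0.2322  0.0639] [ 0.554 -0.24   0.   ]
(407, 234) [ 0.5474 -0.2764  0.0695] [ 0.555 -0.288  0.   ]
(432, 231) [ 0.5529 -0.3233  0.0612] [ 0.56  -0.337  0.   ]
(432, 224) [ 0.5667 -0.3254  0.0544] [ 0.574 -0.338  0.   ]
(320, 200) [ 0.6255 -0.12    0.0031] [ 0.626 -0.12   0.   ]
(288, 145) [ 0.4515 -0.1336  0.9015] [ 0.739 -0.058  0.   ]
(366, 106) [ 0.7384 -0.1982  0.1911] [ 0.816 -0.216  0.   ]
(250, 333) [0.3707 0.0177 0.007 ] [0.37  0.019 0.   ]
(345, 342) [ 0.3546 -0.1616  0.0393] [ 0.35  -0.163  0.   ]
(530, 278) [ 0.4654 -0.5157  0.0124] [ 0.466 -0.521  0.   ]
```

View pics/c1.png

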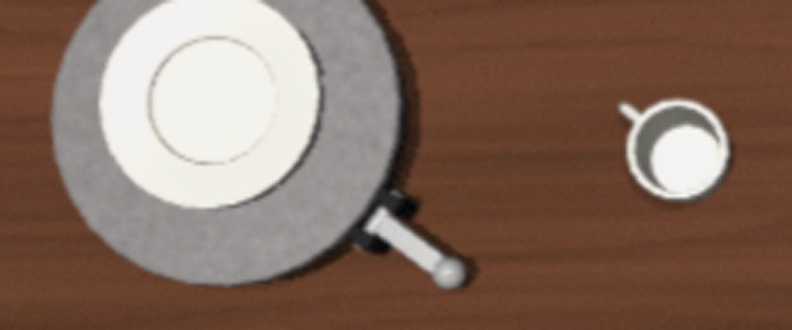

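View pics/c2.png

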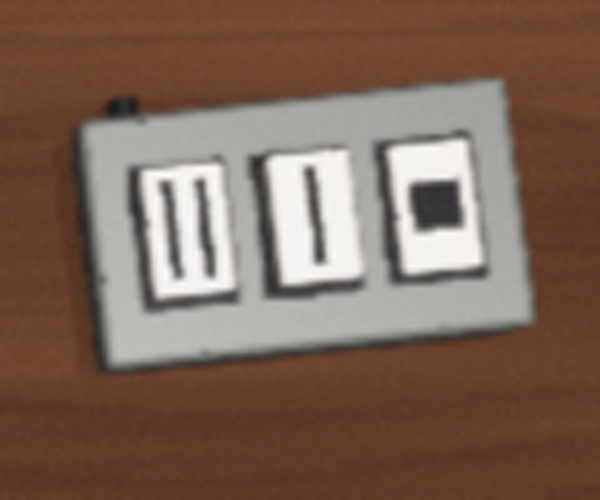

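```bash
python3 - <<'E'
from h import *
p,d,M,k=ld("top0"); g=p.min(2); hsv=cv2.cvtColor(p,cv2.COLOR_BGR2HSV)
def circ_mask(m,x0,x1,y0,y1,z,name):
    mm=np.zeros_like(g); mm[y0:y1,x0:x1]=m[y0:y1,x0:x1]
    cs,_=cv2.findContours(mm,cv2.RETR_EXTERNAL,cv2.CHAIN_APPROX_NONE); c=max(cs,key=cv2.contourArea)[:,0]
    P=np.array([onz(M,k,u,v,z)[:2] for u,v in c])
    for _ in range(8):
        C,R=circ(P); e=np.linalg.norm(P-C,axis=1)-R; P=P[abs(e)<max(2*e.std(),.0008)]
    print(name,C.round(4),R.round(4),len(P),len(c)); return C
white=((g>175)*255).astype('uint8')
circ_mask(white,85,185,165,255,0.057,"saucer")
sat=hsv[...,1]
gr=((sat<60)*255).astype('uint8')
cupC=circ_mask(gr,255,296,205,245,0.055,"cup rim")
tC=circ_mask(gr,80,200,155,270,0.045,"platter")
# inner cup contour
# handle: gray in cup region beyond 31mm
mm=gr[200:250,245:300]; ys,xs=np.nonzero(mm)
P=np.array([onz(M,k,u+245,v+200,0.03)[:2] for u,v in zip(xs,ys)])
r=P-cupC; q=r[np.linalg.norm(r,axis=1)>.034]; print("handle",len(q),q.mean(0), np.degrees(np.arctan2(*q.mean(0)[::-1])))
# knob
for nm,u,v,z in [("knob",70+450/3.3,180+272/3.3,.032),("barstart",70+372/3.3,180+222/3.3,.035),("clevis1",70+402/3.3,180+203/3.3,.032),("clevis2",70+366/3.3,180+240/3.3,.032)]:
    print(nm,onz(M,k,u,v,z).round(4))
for nm,u,v,z in [("two",345+188/5,190+230/5,.064),("one",345+315/5,190+216/5,.067),("sq",345+437/5,190+205/5,.058)]: print(nm,onz(M,k,u,v,z).round(4))
# caps by white mask
n,l,s,c=cv2.connectedComponentsWithStats(white[200:270,360:455])
for i in range(1,n):
    if s[i,4]>60:
        q=cv2.minAreaRect(np.argwhere(l==i)[:,::-1].astype(np.float32)); print("cap",s[i],[onz(M,k,q[0][0]+360,q[0][1]+200,z)[:2].round(4) for z in (.055,.064)],q[1:])
E
```

```text
saucer [0.6047 0.2269] 0.0611 168 185
cup rim [ 0.5704 -0.037 ] 0.0283 78 99
platter [0.599  0.2211] 0.0993 235 341
handle 33 [0.02616065 0.02921407] 48.15615849120083
knob [0.5052 0.0955 0.032 ]
barstart [0.5344 0.1397 0.035 ]
clevis1 [0.5453 0.1234 0.032 ]
clevis2 [0.5244 0.1439 0.032 ]
two [ 0.5452 -0.2332  0.064 ]
one [ 0.5491 -0.2787  0.067 ]
sq [ 0.5533 -0.3248  0.058 ]
cap [ 63  18  19  27 298] [array([ 0.554 , -0.3242]), array([ 0.5529, -0.3222])] ((25.427120208740234, 15.876444816589355), 82.87498474121094)
cap [ 39  20  19  27 380] [array([ 0.551 , -0.2805]), array([ 0.55  , -0.2789])] ((25.6201171875, 16.675161361694336), 83.6598129272461)
cap [ 13  23  19  26 326] [array([ 0.5471, -0.2339]), array([ 0.5461, -0.2328])] ((25.646652221679688, 16.41619300842285), 83.2901611328125)
cap [  6  35  52  27 397] [array([ 0.5286, -0.2491]), array([ 0.5278, -0.2479])] ((26.28927993774414, 49.307003021240234), 83.2901611328125)
```

```bash
cat >> h.py <<'E'
from scipy.spatial.transform import Rotation as Rn
def plan(xyz,jawdeg):
    from cell import ctrl
    s=ctrl.sense(); R=Rn.from_quat(np.roll(s["tool_rot"],-1)).as_matrix(); p=s["eef_pos"]
    print("t",s["time"],"tcp",p.round(4),"w",round(float(s["grip_width"]),4),"F",s["ft_force"].round(1),"q",s["qpos"].round(2))
    best=None
    for a in (jawdeg,jawdeg+180):
        a=np.radians(a); z=np.array([np.cos(a),np.sin(a),0]); x=np.array([0,0,-1.]); T=np.c_[x,np.cross(z,x),z]
        rv=Rn.from_matrix(R.T@T).as_rotvec(); print("  turn units",(rv/.12).round(2))
        if best is None or np.linalg.norm(rv)<np.linalg.norm(best[0]): best=(rv,T)
    print("shift units in tool now",(R.T@(np.array(xyz)-p)/.025).round(3),"after turn",(best[1].T@(np.array(xyz)-p)/.025).round(3))
E
python3 -c "
from h import *
plan([.5704,-.037,.13],-41.8)"
```

```text
t 0.15 tcp [ 0.1992 -0.5122  0.2307] w 0.0855 F [-0.6 -0.3  0.4] q [-1.33  0.33 -0.19  1.05 -0.    1.44]
  turn units [-3.92 -0.01 -0.  ]
  turn units [ 2.226e+01 -1.000e-02  1.000e-02]
shift units in tool now [  4.047  20.726 -12.332] after turn [ 4.028 24.067 -1.601]
```

```bash
python3 -m handwheel '[[[0,0,0],[-0.98,0,0],-1],[[0,0,0],[-0.98,0,0],-1],[[0,0,0],[-0.98,0,0],-1],[[0,0,0],[-0.98,0,0],-1],[[0,1,0],[0,0,0],-1],[[0,1,0],[0,0,0],-1],[[0,1,0],[0,0,0],-1],[[0,1,0],[0,0,0],-1],[[0,1,0],[0,0,0],-1],[[0,1,0],[0,0,0],-1]]' 40; python3 -m handwheel '[[[0,1,-0.2],[0,0,0],-1],[[0,1,-0.2],[0,0,0],-1],[[0,1,-0.2],[0,0,0],-1],[[0,1,-0.2],[0,0,0],-1],[[0,1,-0.2],[0,0,0],-1],[[0,1,-0.2],[0,0,0],-1],[[0,1,-0.2],[0,0,0],-1],[[0,1,-0.2],[0,0,0],-1]]'
python3 -c "
from h import *
plan([.5704,-.037,.13],-41.8)"
```

```text
time: 1.15
eef_pos: [0.2998, -0.3998, 0.231]
tool_rot: [0.66, 0.252, 0.661, -0.252]
ft_force: [0.2, -0.1, 0.5]
grip_width: 0.0856
time: 1.95
eef_pos: [0.4031, -0.224, 0.2311]
tool_rot: [0.66, 0.252, 0.661, -0.252]
ft_force: [1.0, 0.6, -0.5]
grip_width: 0.0855
t 1.95 tcp [ 0.4031 -0.224   0.2311] w 0.0855 F [ 1.   0.6 -0.5] q [-0.67  0.16 -0.41  1.    0.    1.63]
  turn units [-0. -0.  0.]
  turn units [2.618e+01 0.000e+00 1.000e-02]
shift units in tool now [4.0450e+00 1.0038e+01 5.0000e-03] after turn [4.0450e+00 1.0038e+01 5.0000e-03]
```

```bash
python3 -m handwheel '[[[0,1,0],[0,0,0],-1],[[0,1,0],[0,0,0],-1],[[0,1,0],[0,0,0],-1],[[0,1,0],[0,0,0],-1],[[0,1,0],[0,0,0],-1],[[0,1,0],[0,0,0],-1],[[0.3,1,0],[0,0,0],-1],[[0.6,1,0],[0,0,0],-1],[[0.6,1,0],[0,0,0],-1],[[0.5,1,0],[0,0,0],-1]]'; python3 -m handwheel '[[[1,0,0],[0,0,0],-1],[[1,0,0],[0,0,0],-1],[[0,0,0],[0,0,0],-1]]'
python3 - <<'E'
from h import *
plan([.5704,-.037,.018],-41.8)
from cell import viewer
c=viewer.get_calibration("wrist"); p,d=viewer.read_camera("wrist"); cv2.imwrite("pics/w1.png",p)
np.savez("w1.npz",p=p,d=d,M=c["cam_to_world"],k=[c["fx"],c["fy"],c["cx"],c["cy"]])
E
```

```text
time: 2.95
eef_pos: [0.5696, -0.0378, 0.1802]
tool_rot: [0.66, 0.252, 0.661, -0.252]
ft_force: [-0.4, -0.8, -0.3]
grip_width: 0.0854
time: 3.25
eef_pos: [0.5666, -0.0379, 0.1277]
tool_rot: [0.658, 0.252, 0.663, -0.253]
ft_force: [-0.9, -0.1, -0.7]
grip_width: 0.0852
t 3.25 tcp [ 0.5666 -0.0379  0.1277] w 0.0852 F [-0.9 -0.1 -0.7] q [-0.2   0.45 -0.29  0.84 -0.    2.1 ]
  turn units [ 0.   -0.05  0.03]
  turn units [-26.18  -0.05  -0.08]
shift units in tool now [4.387 0.145 0.118] after turn [4.388 0.129 0.091]
```

View pics/w1.png

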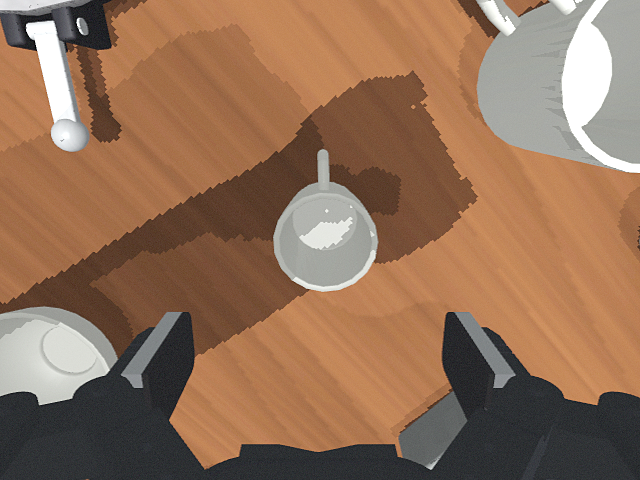

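The cup's rim is centred at about (327,241), with the handle pointing straight up in the image, which is perpendicular to the jaws. The knob is at (69,135). I'll refine the cup and knob positions from this view.

```bash
python3 - <<'E'
from h import *
p,d,M,k=ld("w1"); hsv=cv2.cvtColor(p,cv2.COLOR_BGR2HSV)
m=((hsv[...,1]<45)*255).astype('uint8'); mm=np.zeros_like(m); mm[185:300,260:390]=m[185:300,260:390]
cs,_=cv2.findContours(mm,cv2.RETR_EXTERNAL,cv2.CHAIN_APPROX_NONE); c=max(cs,key=cv2.contourArea)[:,0]
P=np.array([onz(M,k,u,v,.055)[:2] for u,v in c])
for _ in range(10):
    C,R=circ(P); e=np.linalg.norm(P-C,axis=1)-R; P=P[abs(e)<max(1.5*e.std(),.0006)]
print("rim",C,R,len(P),len(c))
h=onz(M,k,323,155,.03)[:2]-C; print("handle",h,np.linalg.norm(h),np.degrees(np.arctan2(h[1],h[0])))
print("knob",onz(M,k,69.5,135,.032))
plan([C[0],C[1],.018],-41.8)
E
```

```text
rim [ 0.57183605 -0.03634825] 0.02753910546849321 172 296
handle [0.02775559 0.03281095] 0.04297594350882961 49.77129490872532
knob [0.50373951 0.09660079 0.032     ]
t 3.3 tcp [ 0.5678 -0.0383  0.1297] w 0.0855 F [-0.1 -0.7  0.6] q [-0.2   0.45 -0.28  0.84  0.    2.1 ]
  turn units [ 0.   -0.03  0.02]
  turn units [-26.18  -0.03  -0.05]
shift units in tool now [4.467 0.176 0.088] after turn [4.468 0.166 0.071]
```

```bash
python3 -m handwheel '[[[0.6,0.05,0],[0,0,0],-1],[[0.7,0,0],[0,0,0],-1],[[0.7,0,0],[0,0,0],-1],[[0.7,0,0],[0,0,0],-1],[[0.7,0,0],[0,0,0],-1],[[0.7,0,0],[0,0,0],-1],[[0.38,0,0],[0,0,0],-1],[[0,0,0],[0,0,0],-1],[[0,0,0],[0,0,0],-1]]'
python3 - <<'E'
from h import *
plan([.571,-.0365,.018],-41.8)
E
```

```text
time: 4.2
eef_pos: [0.571, -0.038, 0.0203]
tool_rot: [0.661, 0.252, 0.66, -0.252]
ft_force: [-0.8, 0.8, 0.9]
grip_width: 0.0855
t 4.2 tcp [ 0.571  -0.038   0.0203] w 0.0855 F [-0.8  0.8  0.9] q [-0.2   0.59 -0.38  0.6   0.    2.11]
  turn units [-0.    0.01 -0.01]
  turn units [ 2.618e+01 -1.000e-02 -1.000e-02]
shift units in tool now [ 0.091  0.044 -0.041] after turn [ 0.091  0.044 -0.041]
```

```bash
python3 -m handwheel '[[[0.2,0,0],[0,0,0],-1],[[0,0.04,0],[0,0,0],-0.2],[[0,0,0],[0,0,0],0],[[0,0,0],[0,0,0],0.4],[[0,0,0],[0,0,0],1],[[0,0,0],[0,0,0],1],[[0,0,0],[0,0,0],1],[[0,0,0],[0,0,0],1],[[0,0,0],[0,0,0],1],[[0,0,0],[0,0,0],1]]' 35; python3 -m handwheel '[[[0,0,0],[0,0,0],1],[[-0.2,0,0],[0,0,0],1],[[-0.6,0,0],[0,0,0],1],[[-0.8,0,0],[0,0,0],1],[[-0.4,0,0],[0,0,0],1],[[0,0,0],[0,0,0],1]]'
python3 - <<'E'
from h import *
plan([.605,.227,.15],-41.8)
from cell import viewer
c=viewer.get_calibration("wrist"); p,d=viewer.read_camera("wrist"); cv2.imwrite("pics/w2.png",p)
E
```

```text
time: 5.2
eef_pos: [0.5713, -0.037, 0.0148]
tool_rot: [0.661, 0.252, 0.66, -0.252]
ft_force: [-0.0, 0.6, 5.9]
grip_width: 0.0536
time: 5.8
eef_pos: [0.5721, -0.0373, 0.0656]
tool_rot: [0.662, 0.252, 0.66, -0.252]
ft_force: [-0.2, 0.5, -1.5]
grip_width: 0.0534
t 5.8 tcp [ 0.5721 -0.0373  0.0656] w 0.0534 F [-0.2  0.5 -1.5] q [-0.19  0.53 -0.35  0.7  -0.    2.11]
  turn units [-0.    0.02 -0.01]
  turn units [ 2.618e+01 -2.000e-02 -3.000e-02]
shift units in tool now [-3.378  8.761 -6.057] after turn [-3.375  8.757 -6.065]
```

View pics/w2.png

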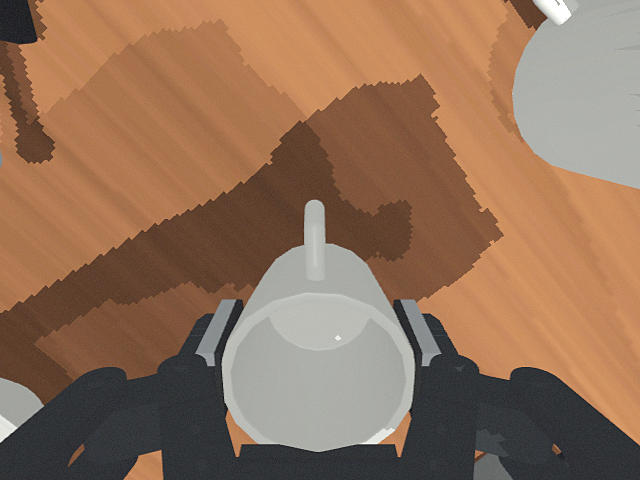

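The cup is held upright and centred between the pads (rim centre at about (318,370)). Next I carry it over the saucer.

```bash
python3 -m handwheel '[[[-0.6,0,0],[0,0,0],1],[[-0.8,0,0],[0,0,0],1],[[-0.8,0.2,-0.2],[0,0,0],1],[[-0.8,0.5,-0.4],[0,0,0],1],[[-0.38,0.8,-0.55],[0,0,0],1],[[0,0.8,-0.55],[0,0,0],1],[[0,0.8,-0.55],[0,0,0],1],[[0,0.8,-0.55],[0,0,0],1],[[0,0.8,-0.55],[0,0,0],1],[[0,0.8,-0.55],[0,0,0],1]]'; python3 -m handwheel '[[[0,0.8,-0.55],[0,0,0],1],[[0,0.8,-0.55],[0,0,0],1],[[0,0.8,-0.55],[0,0,0],1],[[0,0.8,-0.55],[0,0,0],1],[[0,0.06,-0.01],[0,0,0],1],[[0,0,0],[0,0,0],1],[[0,0,0],[0,0,0],1],[[0,0,0],[0,0,0],1]]'
python3 - <<'E'
from h import *
plan([.605,.227,.15],-41.8)
from cell import viewer
for n in ("top","wrist"):
    c=viewer.get_calibration(n); p,d=viewer.read_camera(n); cv2.imwrite(f"pics/{n}3.png",p)
    np.savez(n+"3.npz",p=p,d=d,M=c["cam_to_world"],k=[c["fx"],c["fy"],c["cx"],c["cy"]])
E
```

```text
time: 6.85
eef_pos: [0.5892, 0.1314, 0.1473]
tool_rot: [0.66, 0.252, 0.661, -0.253]
ft_force: [0.4, -0.2, -0.9]
grip_width: 0.0536
time: 7.65
eef_pos: [0.6029, 0.2269, 0.1484]
tool_rot: [0.66, 0.252, 0.661, -0.253]
ft_force: [0.7, -0.8, -1.0]
grip_width: 0.0534
t 7.65 tcp [0.6029 0.2269 0.1484] w 0.0534 F [ 0.7 -0.8 -1. ] q [ 0.25  0.56 -0.04  0.97 -0.    2.55]
  turn units [-0.01 -0.    0.01]
  turn units [2.617e+01 1.000e-02 0.000e+00]
shift units in tool now [-0.063  0.059  0.063] after turn [-0.063  0.059  0.063]
```

View pics/wrist3.png

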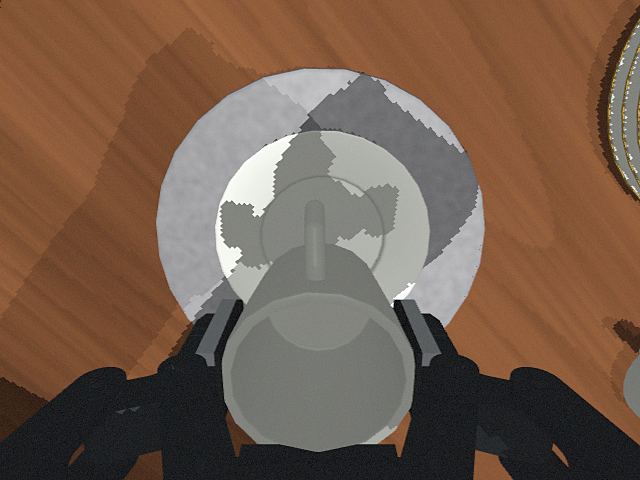

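The wrist view shows the saucer rim touching (215,225), (322,131) and (430,235), with the platter around it. I'll fit a circle to those points.

```bash
python3 - <<'E'
from h import *
p,d,M,k=ld("wrist3")
P=np.array([onz(M,k,u,v,.057)[:2] for u,v in [(215,228),(429,235),(322,131),(240,167),(403,167),(224,195),(420,195)]]); print("saucer",circ(P))
P=np.array([onz(M,k,u,v,.050)[:2] for u,v in [(261,228),(384,228),(322,176),(276,195),(366,195)]]); print("floor",circ(P))
P=np.array([onz(M,k,u,v,.045)[:2] for u,v in [(157,215),(484,222),(318,68),(195,125),(438,120)]]); print("platter",circ(P))
E
python3 - <<'E'
import cv2
p=cv2.imread("pics/top3.png"); cv2.imwrite("pics/top3c.png",cv2.resize(p[140:280,70:230],None,fx=4,fy=4,interpolation=cv2.INTER_CUBIC))
E
```

```text
saucer (array([0.60421291, 0.22574565]), np.float64(0.061169599749640126))
floor (array([0.60399205, 0.22524394]), np.float64(0.036558483805505054))
platter (array([0.59974389, 0.22238832]), np.float64(0.09835892789223977))
```

View pics/top3c.png

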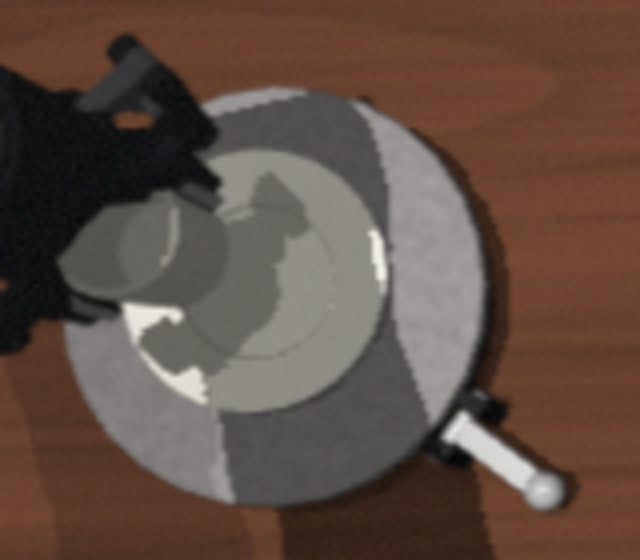

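```bash
python3 -m handwheel '[[[0.3,0,0.06],[0,0,0],1],[[0.6,0,0],[0,0,0],1],[[0.6,0,0],[0,0,0],1],[[0.6,0,0],[0,0,0],1],[[0.6,0,0],[0,0,0],1],[[0.3,0,0],[0,0,0],1],[[0,0,0],[0,0,0],1],[[0,0,0],[0,0,0],1],[[0,0,0],[0,0,0],1]]'
python3 -c "
from h import *
plan([.6042,.226,.065],-41.8)"
```

```text
time: 8.65
eef_pos: [0.6049, 0.2272, 0.0747]
tool_rot: [0.661, 0.253, 0.66, -0.252]
ft_force: [0.2, 0.2, -1.6]
grip_width: 0.0539
t 8.65 tcp [0.6049 0.2272 0.0747] w 0.0539 F [ 0.2  0.2 -1.6] q [ 0.25  0.63 -0.12  0.82 -0.    2.55]
  turn units [-0.    0.01 -0.01]
  turn units [ 2.618e+01 -2.000e-02 -1.000e-02]
shift units in tool now [ 0.387 -0.053  0.01 ] after turn [ 0.387 -0.052  0.011]
```

```bash
python3 -m handwheel '[[[0.12,-0.05,0],[0,0,0],1],[[0.1,0,0],[0,0,0],1],[[0.06,0,0],[0,0,0],1],[[0,0,0],[0,0,0],1],[[0,0,0],[0,0,0],1]]'; python3 -m handwheel '[[[0.04,0,0],[0,0,0],1],[[0.04,0,0],[0,0,0],1],[[0,0,0],[0,0,0],1],[[0,0,0],[0,0,0],1]]'
```

```text
time: 9.15
eef_pos: [0.6033, 0.2261, 0.0667]
tool_rot: [0.661, 0.252, 0.661, -0.252]
ft_force: [0.1, -0.5, -1.6]
grip_width: 0.0535
time: 9.55
eef_pos: [0.6035, 0.2261, 0.0649]
tool_rot: [0.661, 0.252, 0.66, -0.252]
ft_force: [1.2, 0.6, -0.9]
grip_width: 0.0535
```

```bash
python3 -m handwheel '[[[0.04,0,0],[0,0,0],1],[[0,0,0],[0,0,0],1],[[0,0,0],[0,0,0],1]]'; python3 -m handwheel '[[[0.04,0,0],[0,0,0],1],[[0,0,0],[0,0,0],1],[[0,0,0],[0,0,0],1]]'
```

```text
time: 9.85
eef_pos: [0.6037, 0.2263, 0.0648]
tool_rot: [0.661, 0.252, 0.66, -0.252]
ft_force: [-1.4, -0.2, 5.3]
grip_width: 0.0537
time: 10.15
eef_pos: [0.6038, 0.2263, 0.0648]
tool_rot: [0.661, 0.253, 0.66, -0.252]
ft_force: [-2.7, -1.0, 11.3]
grip_width: 0.0536
```

```bash
python3 -m handwheel '[[[-0.04,0,0],[0,0,0],1],[[-0.01,0,0],[0,0,0],-0.2],[[0,0,0],[0,0,0],-0.3],[[0,0,0],[0,0,0],-0.4],[[0,0,0],[0,0,0],-0.6],[[0,0,0],[0,0,0],-0.8],[[0,0,0],[0,0,0],-0.9],[[0,0,0],[0,0,0],-0.9]]'
python3 - <<'E'
from h import *
plan([.6042,.226,.065],-41.8)
from cell import viewer
for n in ("scene","wrist"):
    p,d=viewer.read_camera(n); cv2.imwrite(f"pics/{n}4.png",p)
E
```

```text
time: 10.95
eef_pos: [0.6033, 0.2261, 0.0639]
tool_rot: [0.661, 0.252, 0.661, -0.252]
ft_force: [-0.5, 0.1, -0.3]
grip_width: 0.0809
t 10.95 tcp [0.6033 0.2261 0.0639] w 0.0809 F [-0.5  0.1 -0.3] q [ 0.24  0.64 -0.14  0.79  0.    2.54]
  turn units [-0. -0.  0.]
  turn units [26.18  0.    0.  ]
shift units in tool now [-0.044  0.021  0.031] after turn [-0.044  0.021  0.031]
```

View pics/wrist4.png

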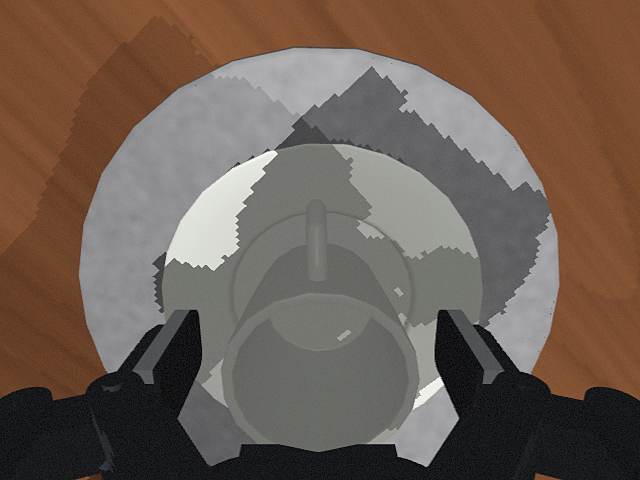

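The cup stands in the middle of the saucer floor and the fingers are clear of it. Next I retreat upward and go over to the knob.

```bash
python3 -m handwheel '[[[-0.3,0,0],[0,0,0],-0.9],[[-0.6,0,0],[0,0,0],-0.9],[[-0.8,0,0],[0,0,0],-0.9],[[-0.8,0,0],[0,0,0],-0.9],[[-0.8,0,0],[0,0,0],-0.9],[[0,0,0],[0,0,0],-0.9]]'
python3 - <<'E'
from h import *
plan([.5045,.096,.15],-37.1)
from cell import viewer
for n in ("top","wrist"):
    c=viewer.get_calibration(n); p,d=viewer.read_camera(n); cv2.imwrite(f"pics/{n}5.png",p)
    np.savez(n+"5.npz",p=p,d=d,M=c["cam_to_world"],k=[c["fx"],c["fy"],c["cx"],c["cy"]])
E
```

```text
time: 11.65
eef_pos: [0.6055, 0.2267, 0.1504]
tool_rot: [0.662, 0.254, 0.659, -0.251]
ft_force: [-0.3, -0.4, 0.6]
grip_width: 0.0811
t 11.65 tcp [0.6055 0.2267 0.1504] w 0.0811 F [-0.3 -0.4  0.6] q [ 0.24  0.56 -0.04  0.96 -0.    2.54]
  turn units [-0.68  0.03 -0.04]
  turn units [25.5  -0.06 -0.05]
shift units in tool now [-0.017 -6.59   0.472] after turn [ 0.014 -6.606 -0.07 ]
```

View pics/wrist5.png

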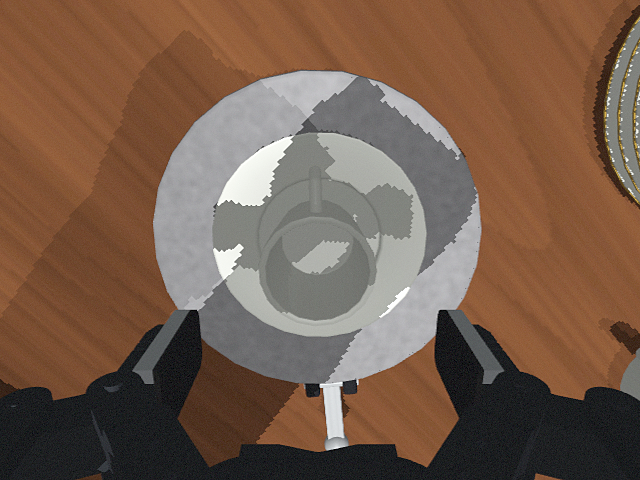

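The cup is upright and centred. The lever is at the bottom, running from (330,385) to (335,445).

```bash
python3 -m handwheel '[[[0,0,0],[-0.68,0,0],-0.9],[[0,-0.5,0],[0,0,0],-0.6],[[0,-0.8,0],[0,0,0],-0.4],[[0,-0.9,0],[0,0,0],-0.2],[[0,-0.9,0],[0,0,0],-0.1],[[0,-0.9,0],[0,0,0],0],[[0,-0.9,0],[0,0,0],0],[[0,-0.9,0],[0,0,0],0],[[0,-0.8,-0.05],[0,0,0],0],[[0,0,0],[0,0,0],0]]' 30; python3 -m handwheel '[[[0.6,0,0],[0,0,0],0],[[0.6,0,0],[0,0,0],0],[[0.6,0,0],[0,0,0],0],[[0,0,0],[0,0,0],0],[[0,0,0],[0,0,0],0]]'
python3 - <<'E'
from h import *
plan([.5045,.096,.013],-37.1)
from cell import viewer
for n in ("wrist",):
    c=viewer.get_calibration(n); p,d=viewer.read_camera(n); cv2.imwrite(f"pics/{n}6.png",p)
    np.savez(n+"6.npz",p=p,d=d,M=c["cam_to_world"],k=[c["fx"],c["fy"],c["cx"],c["cy"]])
E
```

```text
time: 12.75
eef_pos: [0.5001, 0.094, 0.1453]
tool_rot: [0.669, 0.225, 0.671, -0.226]
ft_force: [0.4, 0.6, 0.7]
grip_width: 0.0426
time: 13.25
eef_pos: [0.5026, 0.0957, 0.1011]
tool_rot: [0.67, 0.225, 0.671, -0.225]
ft_force: [-0.7, -0.1, 0.2]
grip_width: 0.0427
t 13.25 tcp [0.5026 0.0957 0.1011] w 0.0427 F [-0.7 -0.1  0.2] q [ 0.04  0.39 -0.47  0.71  0.    2.26]
  turn units [-0.   -0.01  0.01]
  turn units [2.618e+01 1.000e-02 1.000e-02]
shift units in tool now [3.525 0.059 0.057] after turn [3.525 0.056 0.053]
```

View pics/wrist6.png

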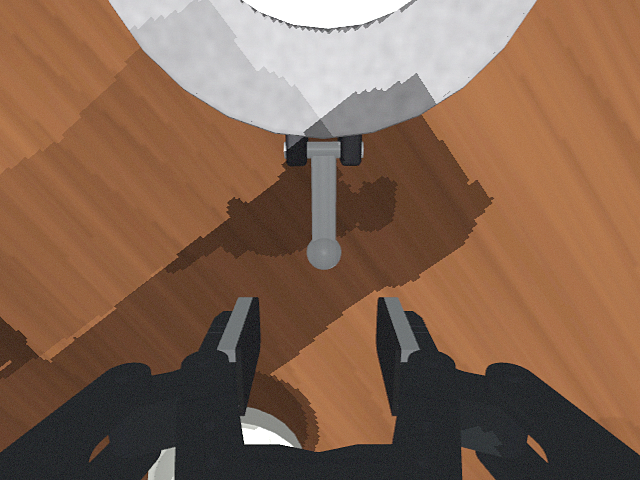

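The lever points straight down the image with the knob at (324,253) and the hinge at (323,150). The bowl is well clear.

```bash
python3 - <<'E'
from h import *
p,d,M,k=ld("wrist6")
a=onz(M,k,324,253,.032);b=onz(M,k,323,150,.032); print(a,b,b-a,np.linalg.norm(b-a),np.degrees(np.arctan2(*(b-a)[:2][::-1])))
plan([a[0],a[1],.013],-37.1)
E
```

```text
[0.50492154 0.09437114 0.032     ] [0.53641908 0.1372514  0.032     ] [0.03149754 0.04288026 0.        ] 0.05320537162515101 53.700989886376476
t 13.3 tcp [0.5031 0.0956 0.1017] w 0.0426 F [-0.5  0.  -0.1] q [ 0.04  0.39 -0.47  0.71  0.    2.26]
  turn units [-0. -0. -0.]
  turn units [26.18 -0.    0.  ]
shift units in tool now [3.547e+00 3.000e-03 8.900e-02] after turn [3.547 0.004 0.089]
```

```bash
python3 -m handwheel '[[[0.5,0,0.07],[0,0,0],0],[[0.7,0,0],[0,0,0],0],[[0.7,0,0],[0,0,0],0],[[0.7,0,0],[0,0,0],0],[[0.6,0,0],[0,0,0],0],[[0.35,0,0],[0,0,0],0],[[0,0,0],[0,0,0],0],[[0,0,0],[0,0,0],0.3],[[0,0,0],[0,0,0],0.5]]'; python3 -m handwheel '[[[0,0,0],[0,0,0],0.7],[[0,0,0],[0,0,0],1],[[0,0,0],[0,0,0],1],[[0,0,0],[0,0,0],1],[[0,0,0],[0,0,0],1]]' 40
python3 -c "
from h import *
plan([.505,.095,.013],-37.1)"
```

```text
time: 14.2
eef_pos: [0.5049, 0.0943, 0.0135]
tool_rot: [0.671, 0.225, 0.67, -0.225]
ft_force: [0.1, -0.2, 0.9]
grip_width: 0.0216
time: 14.7
eef_pos: [0.505, 0.0942, 0.0132]
tool_rot: [0.671, 0.225, 0.67, -0.225]
ft_force: [2.1, -1.1, 2.5]
grip_width: 0.0155
t 14.7 tcp [0.505  0.0942 0.0132] w 0.0155 F [ 2.1 -1.1  2.5] q [ 0.04  0.52 -0.55  0.5  -0.    2.26]
  turn units [-0.01  0.01 -0.01]
  turn units [ 2.617e+01 -1.000e-02 -2.000e-02]
shift units in tool now [ 0.007  0.026 -0.021] after turn [ 0.007  0.026 -0.021]
```

```bash
python3 -m handwheel '[[[-0.23,0.01,0],[0,0,0],1],[[-0.23,0.04,0],[0,0,0],1],[[-0.22,0.06,0],[0,0,0],1]]'
python3 - <<'E'
from h import *
plan([.505,.095,.013],-37.1)
from cell import viewer
for n in ("wrist",):
    p,d=viewer.read_camera(n); cv2.imwrite(f"pics/{n}7.png",p)
E
```

```text
time: 15.0
eef_pos: [0.5063, 0.0961, 0.0297]
tool_rot: [0.671, 0.225, 0.67, -0.225]
ft_force: [4.6, -0.7, -6.7]
grip_width: 0.0152
t 15.0 tcp [0.5063 0.0961 0.0297] w 0.0152 F [ 4.6 -0.7 -6.7] q [ 0.04  0.49 -0.53  0.55 -0.    2.26]
  turn units [-0.01  0.01  0.  ]
  turn units [ 2.617e+01  0.000e+00 -1.000e-02]
shift units in tool now [ 0.668 -0.069 -0.016] after turn [ 0.668 -0.069 -0.015]
```

View pics/wrist7.png

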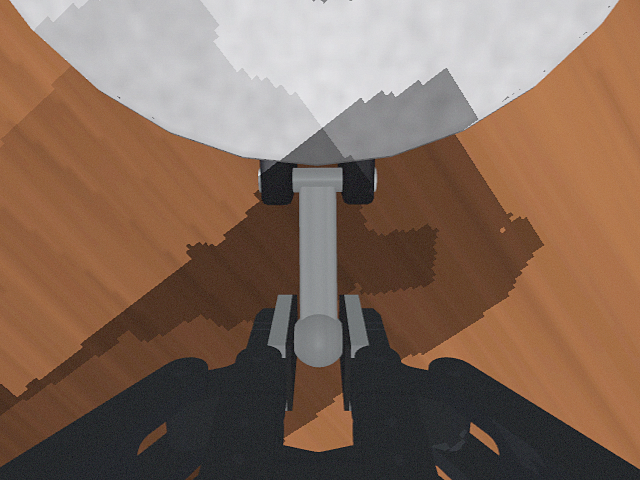

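The ball at (318,340) sits between the pads and is coming up with them, so I'll continue along the arc.

```bash
python3 -m handwheel '[[[-0.21,0.09,0],[0,0,0],1],[[-0.2,0.11,0],[0,0,0],1],[[-0.19,0.13,0],[0,0,0],1],[[-0.17,0.15,0],[0,0,0],1],[[0,0,0],[0,0,0],1]]'; python3 -m handwheel '[[[-0.155,0.17,0],[0,0,0],1],[[-0.135,0.185,0],[0,0,0],1],[[-0.115,0.2,0],[0,0,0],1],[[0,0,0],[0,0,0],1]]'; python3 -m handwheel '[[[-0.05,0.1,0],[0,0,0],1],[[-0.04,0.1,0],[0,0,0],1],[[0,0,0],[0,0,0],1]]'
python3 - <<'E'
from h import *
plan([.505,.095,.013],-37.1)
from cell import viewer
for n in ("wrist","scene"):
    c=viewer.get_calibration(n); p,d=viewer.read_camera(n); cv2.imwrite(f"pics/{n}8.png",p)
E
```

```text
time: 15.55
eef_pos: [0.5133, 0.1054, 0.0493]
tool_rot: [0.671, 0.225, 0.67, -0.226]
ft_force: [2.5, -2.5, 1.5]
grip_width: 0.0151
time: 15.95
eef_pos: [0.5216, 0.1165, 0.0591]
tool_rot: [0.67, 0.225, 0.67, -0.226]
ft_force: [3.3, -3.7, -1.5]
grip_width: 0.0149
time: 16.25
eef_pos: [0.5237, 0.1194, 0.0611]
tool_rot: [0.67, 0.224, 0.67, -0.227]
ft_force: [1.4, -7.0, -0.3]
grip_width: 0.015
t 16.25 tcp [0.5237 0.1194 0.0611] w 0.015 F [ 1.4 -7.  -0.3] q [ 0.09  0.48 -0.44  0.65 -0.    2.31]
  turn units [-0.01  0.01  0.03]
  turn units [ 2.617e+01  5.000e-02 -2.000e-02]
shift units in tool now [ 1.928 -1.222 -0.011] after turn [ 1.923 -1.23  -0.01 ]
```

View pics/wrist8.png

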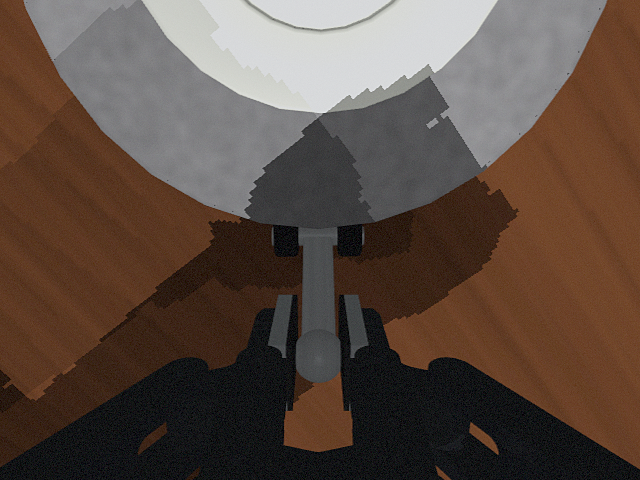

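```bash
python3 - <<'E'
from h import *
p=cv2.imread("pics/scene8.png"); cv2.imwrite("pics/scene8c.png",cv2.resize(p[170:290,370:520],None,fx=4,fy=4,interpolation=cv2.INTER_CUBIC))
E
```

```text
(no output)
```

View pics/scene8c.png

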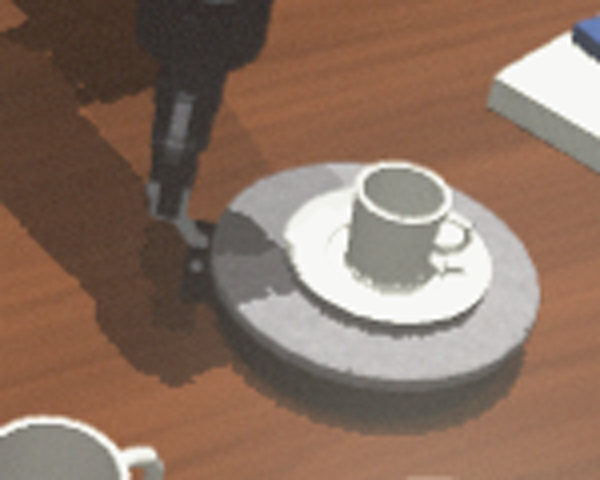

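```bash
python3 -m handwheel '[[[-0.06,0.1,0],[0,0,0],1],[[0,0,0],[0,0,0],1]]'; python3 -m handwheel '[[[-0.06,0.1,0],[0,0,0],1],[[0,0,0],[0,0,0],1]]';  python3 -m handwheel '[[[-0.03,0.1,0],[0,0,0],1],[[0,0,0],[0,0,0],1]]'
python3 - <<'E'
from h import *
plan([.505,.095,.013],-37.1)
from cell import viewer
for n in ("wrist",):
    c=viewer.get_calibration(n); p,d=viewer.read_camera(n); cv2.imwrite(f"pics/{n}9.png",p)
E
```

```text
time: 16.55
eef_pos: [0.5254, 0.1216, 0.0625]
tool_rot: [0.67, 0.224, 0.67, -0.227]
ft_force: [2.1, -6.1, -1.8]
grip_width: 0.0152
time: 16.75
eef_pos: [0.5282, 0.1252, 0.0639]
tool_rot: [0.671, 0.226, 0.67, -0.225]
ft_force: [6.8, 0.5, -7.3]
grip_width: 0.0138
time: 16.95
eef_pos: [0.5302, 0.1279, 0.0643]
tool_rot: [0.671, 0.226, 0.67, -0.224]
ft_force: [8.3, 0.5, -12.3]
grip_width: 0.0096
t 16.95 tcp [0.5302 0.1279 0.0643] w 0.0096 F [  8.3   0.5 -12.3] q [ 0.1   0.49 -0.42  0.66  0.    2.32]
  turn units [-0.    0.   -0.02]
  turn units [26.18 -0.04 -0.  ]
shift units in tool now [ 2.049 -1.662 -0.01 ] after turn [ 2.053 -1.656 -0.01 ]
```

View pics/wrist9.png

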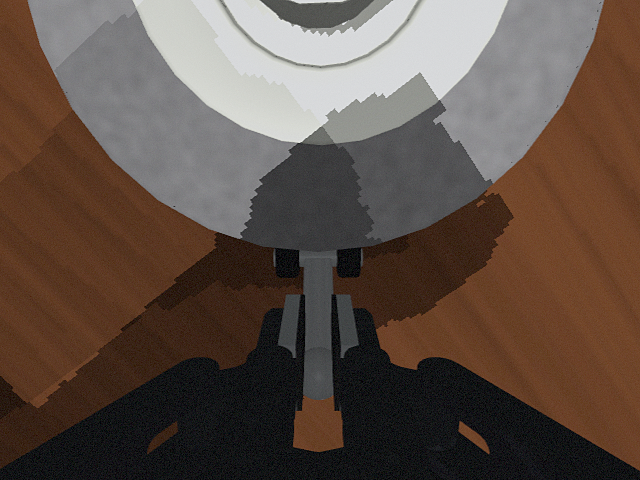

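The ball at (318,372) is slipping out behind the pads, which suggests the lever is at its stop. I'll open, rise and check the angle.

```bash
python3 -m handwheel '[[[0,0,0],[0,0,0],0.4],[[0,0,0],[0,0,0],0.2],[[0,0,0],[0,0,0],0],[[0,0,0],[0,0,0],0],[[-0.4,0,0],[0,0,0],0],[[-0.8,0,0],[0,0,0],0],[[-0.8,-0.2,0],[0,0,0],0],[[-0.5,-0.8,0],[0,0,0],0],[[0,-0.5,0],[0,0,0],0],[[0,0,0],[0,0,0],0]]'
python3 - <<'E'
from h import *
plan([.505,.095,.013],-37.1)
from cell import viewer
for n in ("wrist","scene","top"):
    c=viewer.get_calibration(n); p,d=viewer.read_camera(n); cv2.imwrite(f"pics/{n}10.png",p)
    np.savez(n+"10.npz",p=p,d=d,M=c["cam_to_world"],k=[c["fx"],c["fy"],c["cx"],c["cy"]])
    if n=="scene": cv2.imwrite("pics/scene10c.png",cv2.resize(p[190:290,370:520],None,fx=5,fy=5,interpolation=cv2.INTER_CUBIC))
E
```

```text
time: 18.0
eef_pos: [0.5053, 0.0963, 0.1279]
tool_rot: [0.67, 0.226, 0.67, -0.226]
ft_force: [-0.3, 0.1, -0.5]
grip_width: 0.0428
t 18.0 tcp [0.5053 0.0963 0.1279] w 0.0428 F [-0.3  0.1 -0.5] q [ 0.04  0.36 -0.43  0.78  0.    2.27]
  turn units [-0.02 -0.    0.  ]
  turn units [26.16  0.    0.  ]
shift units in tool now [ 4.598 -0.048  0.022] after turn [ 4.598 -0.049  0.021]
```

View pics/wrist10.png

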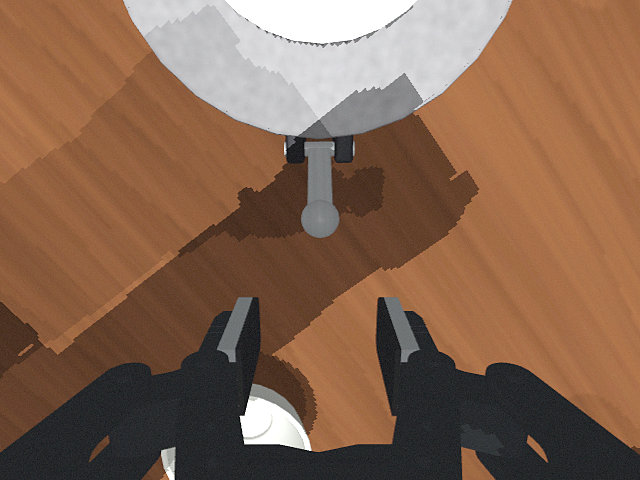

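View pics/scene10c.png

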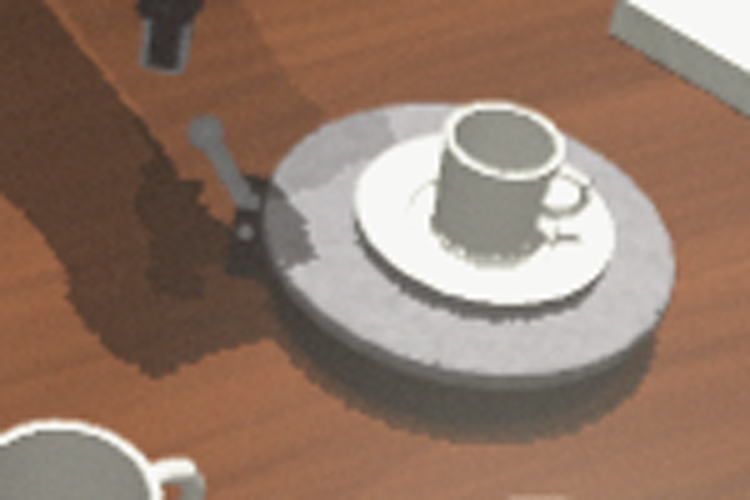

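```bash
python3 - <<'E'
from h import *
H=np.array([.5363,.1373,.032]); x=np.array([.598,.801,0]); y=np.array([-.801,.598,0])
pts={"wrist10":(320,219),"scene10":(370+207/5,190+132/5)}
p,d,M,k=ld("top10"); cv2.imwrite("pics/top10c.png",cv2.resize(p[220:290,160:250],None,fx=6,fy=6,interpolation=cv2.INTER_CUBIC))
rs=[]
for n,(u,v) in pts.items():
    p,d,M,k=ld(n); r,o=ray(M,k,u,v); t=((H-o)@y)/(r@y); X=o+r*t-H; rs.append((r/np.linalg.norm(r),o)); 
    print(n,X.round(4),np.hypot(X@x,X[2]),np.arctan2(X[2],-X@x), "depth pt",d[int(v),int(u)])
A=sum(np.eye(3)-np.outer(r,r) for r,o in rs); b=sum((np.eye(3)-np.outer(r,r))@o for r,o in rs)
X=np.linalg.solve(A,b); print(X,np.arctan2((X-H)[2],-(X-H)@x))
# wrist depth
p,d,M,k=ld("wrist10"); W=cloud(d,M,k); print(W[215:224,316:325].reshape(-1,3).mean(0))
E
```

```text
wrist10 [0.0063 0.0084 0.1897] 0.18995121806869358 1.626007075938712 depth pt 0.19224705
scene10 [-0.0151 -0.0203  0.0408] 0.048021697249289466 1.016430133044603 depth pt 1.1350025
[0.52074879 0.11538684 0.07400581] 1.002017983805718
[0.52143837 0.11678672 0.08638124]
```

View pics/top10c.png

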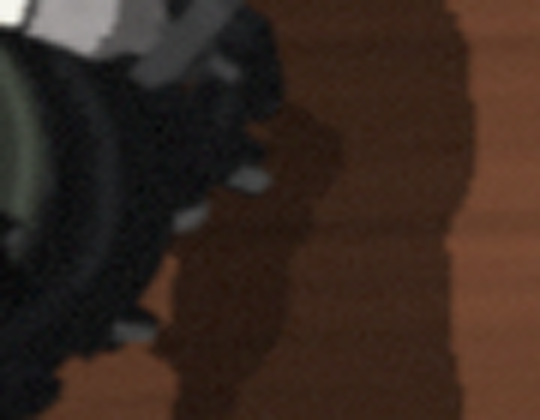

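The estimates give about 1.0 to 1.08 rad, which is ambiguous. With shut fingers behind the ball, I'll push it towards the stop until the force climbs.

```bash
python3 -m handwheel '[[[0,-0.5,0],[0,0,0],1],[[0,-0.1,0],[0,0,0],1],[[0,0,0],[0,0,0],1],[[0,0,0],[0,0,0],1],[[0.6,0,0],[0,0,0],1],[[0.8,0,0],[0,0,0],1],[[0.8,0,0],[0,0,0],1],[[0.3,0,0],[0,0,0],1],[[0,0,0],[0,0,0],1]]'; python3 -m handwheel '[[[0,0.2,0],[0,0,0],1],[[0,0.2,0],[0,0,0],1],[[0,0.2,0],[0,0,0],1],[[0,0,0],[0,0,0],1],[[0,0,0],[0,0,0],1]]'
python3 -c "
from h import *
plan([.505,.095,.013],-37.1)
from cell import ctrl
print((ctrl.sense()['eef_pos'][:2]-[.5363,.1373])@[.598,.801])"
```

```text
time: 19.05
eef_pos: [0.4964, 0.0853, 0.0643]
tool_rot: [0.67, 0.225, 0.671, -0.225]
ft_force: [-0.0, 1.1, 0.1]
grip_width: 0.0004
time: 19.55
eef_pos: [0.5066, 0.0973, 0.0654]
tool_rot: [0.671, 0.225, 0.67, -0.225]
ft_force: [-0.3, 0.3, -1.0]
grip_width: 0.0001
t 19.55 tcp [0.5066 0.0973 0.0654] w 0.0001 F [-0.3  0.3 -1. ] q [ 0.05  0.44 -0.5   0.63 -0.    2.27]
  turn units [-0.  0. -0.]
  turn units [ 2.618e+01 -0.000e+00 -1.000e-02]
shift units in tool now [ 2.098 -0.114  0.005] after turn [ 2.098 -0.114  0.006]
-0.04976128030168837
```

```bash
python3 -m handwheel '[[[0,0.1,0],[0,0,0],1],[[0,0,0],[0,0,0],1]]'; python3 -m handwheel '[[[0,0.1,0],[0,0,0],1],[[0,0,0],[0,0,0],1]]';  python3 -m handwheel '[[[0,0.1,0],[0,0,0],1],[[0,0,0],[0,0,0],1]]'; python3 -m handwheel '[[[0,0.1,0],[0,0,0],1],[[0,0,0],[0,0,0],1]]'
python3 -c "
from cell import ctrl
print((ctrl.sense()['eef_pos'][:2]-[.5363,.1373])@[.598,.801])"
```

```text
time: 19.75
eef_pos: [0.508, 0.0993, 0.0652]
tool_rot: [0.67, 0.225, 0.67, -0.225]
ft_force: [0.0, -0.6, 0.2]
grip_width: -0.0002
time: 19.95
eef_pos: [0.5084, 0.0999, 0.0651]
tool_rot: [0.67, 0.224, 0.671, -0.227]
ft_force: [-4.0, -4.0, 3.9]
grip_width: -0.0001
time: 20.15
eef_pos: [0.5097, 0.1017, 0.0651]
tool_rot: [0.67, 0.224, 0.671, -0.227]
ft_force: [-3.2, -5.9, 4.9]
grip_width: -0.0003
time: 20.35
eef_pos: [0.511, 0.1035, 0.065]
tool_rot: [0.67, 0.224, 0.671, -0.227]
ft_force: [-3.6, -5.8, 4.0]
grip_width: -0.0004
-0.04224862884457789
```

```bash
python3 -m handwheel '[[[0,0.1,0],[0,0,0],1],[[0,0,0],[0,0,0],1]]'; python3 -m handwheel '[[[0,0.1,0],[0,0,0],1],[[0,0,0],[0,0,0],1]]';  python3 -m handwheel '[[[0,0.1,0],[0,0,0],1],[[0,0,0],[0,0,0],1]]'
python3 - <<'E'
from cell import ctrl,viewer
import cv2
print((ctrl.sense()['eef_pos'][:2]-[.5363,.1373])@[.598,.801])
p,d=viewer.read_camera("wrist"); cv2.imwrite("pics/w11.png",p)
E
```

```text
time: 20.55
eef_pos: [0.511, 0.1036, 0.0649]
tool_rot: [0.669, 0.222, 0.671, -0.229]
ft_force: [-7.2, -11.5, 7.8]
grip_width: 0.0002
time: 20.75
eef_pos: [0.5112, 0.1038, 0.0649]
tool_rot: [0.669, 0.221, 0.671, -0.231]
ft_force: [-11.1, -16.3, 12.2]
grip_width: 0.0001
time: 20.95
eef_pos: [0.5113, 0.104, 0.0649]
tool_rot: [0.668, 0.22, 0.671, -0.233]
ft_force: [-14.0, -22.3, 17.6]
grip_width: -0.0004
-0.04168102014114671
```

View pics/w11.png

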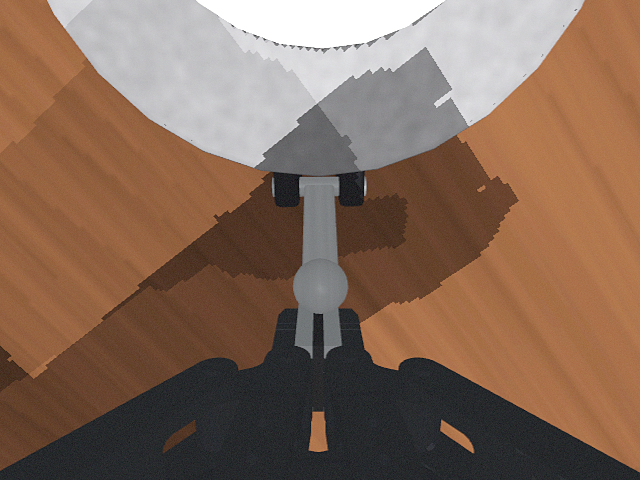

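The force climbs to about 30 N with no further travel (the TCP is stuck), so the lever is against its end stop. I'll back off and go to the one-rib key.

```bash
python3 -m handwheel '[[[0,-0.4,0],[0,0,0],1],[[0,-0.6,0],[0,0,0],1],[[-0.5,-0.2,0],[0,0,0],1],[[-0.9,0,0],[0,0,0],1],[[-0.9,0,0],[0,0,0],1],[[-0.9,0,0],[0,0,0],1],[[0,0,0],[0,0,0],1],[[0,0,0],[0,0,0],1]]'
python3 -c "
from h import *
plan([.549,-.279,.14],4.9)"
```

```text
time: 21.8
eef_pos: [0.4993, 0.0873, 0.146]
tool_rot: [0.671, 0.225, 0.67, -0.225]
ft_force: [0.5, -0.9, 0.2]
grip_width: -0.0
t 21.8 tcp [0.4993 0.0873 0.146 ] w -0.0 F [ 0.5 -0.9  0.2] q [ 0.03  0.32 -0.43  0.81  0.    2.25]
  turn units [-6.11  0.02 -0.01]
  turn units [ 2.007e+01 -1.000e-02 -2.000e-02]
shift units in tool now [  0.237 -10.486  10.426] after turn [  0.238 -14.769   0.728]
```

```bash
python3 -m handwheel '[[[0,0,0],[-0.9,0,0],1],[[0,0,0],[-0.9,0,0],1],[[0,0,0],[-0.9,0,0],1],[[0,0,0],[-0.9,0,0],1],[[0,0,0],[-0.9,0,0],1],[[0,0,0],[-0.9,0,0],1],[[0,-0.3,0],[-0.7,0,0],1],[[0,-0.6,0],[0,0,0],1],[[0,-0.9,0],[0,0,0],1],[[0,-0.9,0],[0,0,0],1]]'; python3 -m handwheel '[[[0,-0.9,0.1],[0,0,0],1],[[0,-0.9,0.1],[0,0,0],1],[[0,-0.9,0.1],[0,0,0],1],[[0,-0.9,0.1],[0,0,0],1],[[0,-0.9,0.1],[0,0,0],1],[[0,-0.9,0.1],[0,0,0],1],[[0,-0.9,0],[0,0,0],1],[[0,-0.5,0],[0,0,0],1],[[0,0,0],[0,0,0],1],[[0,0,0],[0,0,0],1]]'
python3 - <<'E'
from h import *
plan([.549,-.279,.14],4.9)
from cell import viewer
for n in ("wrist",):
    c=viewer.get_calibration(n); p,d=viewer.read_camera(n); cv2.imwrite(f"pics/{n}12.png",p)
    np.savez(n+"12.npz",p=p,d=d,M=c["cam_to_world"],k=[c["fx"],c["fy"],c["cx"],c["cy"]])
E
```

```text
time: 22.8
eef_pos: [0.5033, 0.0188, 0.1444]
tool_rot: [0.706, -0.029, 0.707, 0.029]
ft_force: [-1.1, -0.5, -0.2]
grip_width: -0.0
time: 23.8
eef_pos: [0.5324, -0.1479, 0.1447]
tool_rot: [0.706, -0.029, 0.707, 0.03]
ft_force: [-0.5, 0.2, 0.3]
grip_width: 0.0001
t 23.8 tcp [ 0.5324 -0.1479  0.1447] w 0.0001 F [-0.5  0.2  0.3] q [-0.4   0.4  -0.31  0.86  0.    1.08]
  turn units [-0.02 -0.01 -0.01]
  turn units [ 2.616e+01 -1.000e-02  1.000e-02]
shift units in tool now [ 0.183 -5.279  0.226] after turn [ 0.188 -5.28   0.212]
```

View pics/wrist12.png

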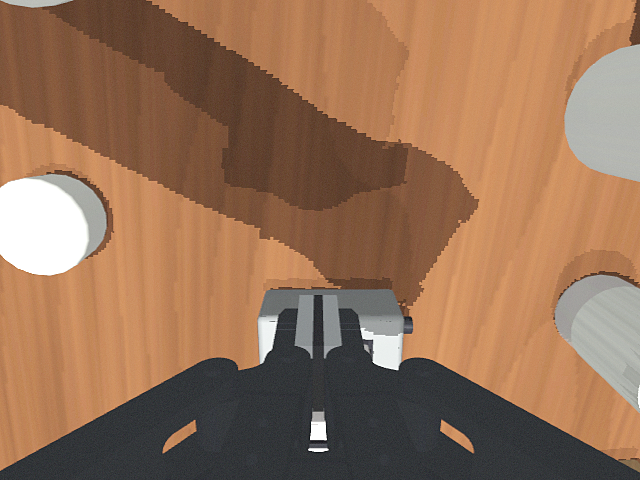

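The fingers hide the keys here (control box at about (335,325)). I'll go past the key, look, and come back.

```bash
python3 -m handwheel '[[[0,-0.5,0],[0,0,0],1],[[0,-0.9,0.1],[0,0,0],1],[[0,-0.9,0.1],[0,0,0],1],[[0,-0.9,0],[0,0,0],1],[[0,-0.9,0],[0,0,0],1],[[0,-0.9,0],[0,0,0],1],[[0,-0.9,0],[0,0,0],1],[[0,-0.9,0],[0,0,0],1],[[0,-0.5,0],[0,0,0],1],[[0,0,0],[0,0,0],1]]'; python3 -m handwheel '[[[0,0,0],[0,0,0],1],[[0,0,0],[0,0,0],1]]'
python3 - <<'E'
from h import *
plan([.549,-.279,.14],4.9)
from cell import viewer
for n in ("wrist",):
    c=viewer.get_calibration(n); p,d=viewer.read_camera(n); cv2.imwrite(f"pics/{n}13.png",p)
    np.savez(n+"13.npz",p=p,d=d,M=c["cam_to_world"],k=[c["fx"],c["fy"],c["cx"],c["cy"]])
E
```

```text
time: 24.85
eef_pos: [0.5534, -0.3311, 0.145]
tool_rot: [0.707, -0.029, 0.706, 0.029]
ft_force: [-0.4, 0.0, 0.4]
grip_width: -0.0001
time: 25.05
eef_pos: [0.5532, -0.3285, 0.1451]
tool_rot: [0.706, -0.03, 0.707, 0.03]
ft_force: [-0.0, -0.8, 0.5]
grip_width: -0.0002
t 25.05 tcp [ 0.5532 -0.3285  0.1451] w -0.0002 F [-0.  -0.8  0.5] q [-0.65  0.56 -0.05  0.96  0.    0.84]
  turn units [-0.   -0.   -0.01]
  turn units [ 2.618e+01 -1.000e-02  1.000e-02]
shift units in tool now [0.205 1.986 0.   ] after turn [2.030e-01 1.986e+00 1.000e-03]
```

View pics/wrist13.png

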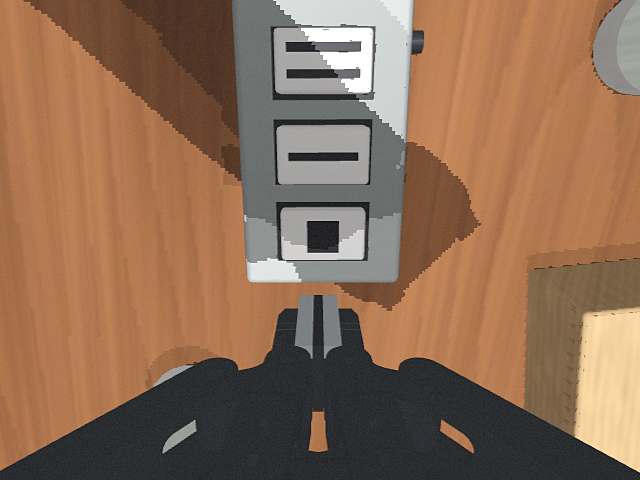

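The wrist view shows the rib of the one-rib key centred at (323,157), the square at (323,236), and the two-rib key at (323,60). Nothing blocks the view.

```bash
python3 - <<'E'
from h import *
p,d,M,k=ld("wrist13")
a=onz(M,k,323,157,.067); print(a, onz(M,k,323,236,.058), onz(M,k,323.5,60,.067))
b=onz(M,k,289,157,.067);c=onz(M,k,357,157,.067);print(np.degrees(np.arctan2(*(c-b)[:2][::-1])),np.linalg.norm(c-b))
plan([a[0],a[1],.08],4.9)
E
```

```text
[ 0.55084719 -0.27874158  0.067     ] [ 0.55495819 -0.32351804  0.058     ] [ 0.54698308 -0.23290483  0.067     ]
4.914937466708784 0.034735071301716776
t 25.1 tcp [ 0.5533 -0.3285  0.1452] w 0.0 F [-0.2  0.7  0.2] q [-0.65  0.56 -0.05  0.96  0.    0.84]
  turn units [-0. -0. -0.]
  turn units [ 2.618e+01 -1.000e-02  0.000e+00]
shift units in tool now [2.608 1.99  0.072] after turn [2.607 1.991 0.072]
```

Both views agree to within 2 mm. I move over the key, descend to 0.075 m, then press slowly.

```bash
python3 -m handwheel '[[[0,0.5,0.03],[0,0,0],1],[[0,0.8,0.03],[0,0,0],1],[[0,0.69,0],[0,0,0],1],[[0.4,0,0],[0,0,0],1],[[0.7,0,0],[0,0,0],1],[[0.7,0,0],[0,0,0],1],[[0.7,0,0],[0,0,0],1],[[0.3,0,0],[0,0,0],1],[[0,0,0],[0,0,0],1],[[0,0,0],[0,0,0],1]]'
python3 -c "
from h import *
plan([.5503,-.2788,.058],4.9)"
```

```text
time: 26.1
eef_pos: [0.5509, -0.2801, 0.0755]
tool_rot: [0.707, -0.03, 0.706, 0.03]
ft_force: [0.3, -0.0, 0.6]
grip_width: -0.0001
t 26.1 tcp [ 0.5509 -0.2801  0.0755] w -0.0001 F [ 0.3 -0.   0.6] q [-0.59  0.59 -0.21  0.78 -0.    0.9 ]
  turn units [-0.01  0.    0.  ]
  turn units [26.17  0.   -0.  ]
shift units in tool now [ 0.699  0.056 -0.018] after turn [ 0.699  0.055 -0.018]
```

```bash
python3 -m handwheel '[[[0.1,0.04,0],[0,0,0],1],[[0.1,0,0],[0,0,0],1],[[0.1,0,0],[0,0,0],1],[[0,0,0],[0,0,0],1]]'; python3 -m handwheel '[[[0.1,0,0],[0,0,0],1],[[0.1,0,0],[0,0,0],1],[[0,0,0],[0,0,0],1]]'; python3 -m handwheel '[[[0.1,0,0],[0,0,0],1],[[0.08,0,0],[0,0,0],1],[[0,0,0],[0,0,0],1]]'
```

```text
time: 26.5
eef_pos: [0.5504, -0.2789, 0.0675]
tool_rot: [0.706, -0.03, 0.707, 0.03]
ft_force: [-0.5, -0.1, -0.5]
grip_width: -0.0
time: 26.8
eef_pos: [0.5505, -0.279, 0.0625]
tool_rot: [0.706, -0.03, 0.707, 0.03]
ft_force: [0.5, -0.6, 0.8]
grip_width: 0.0001
time: 27.1
eef_pos: [0.5506, -0.279, 0.058]
tool_rot: [0.706, -0.03, 0.706, 0.03]
ft_force: [0.0, -0.0, 0.6]
grip_width: 0.0001
```

```bash
python3 -m handwheel '[[[0.06,0,0],[0,0,0],1],[[0,0,0],[0,0,0],1],[[0,0,0],[0,0,0],1]]'; python3 -m handwheel '[[[0.06,0,0],[0,0,0],1],[[0,0,0],[0,0,0],1],[[0,0,0],[0,0,0],1]]'
```

```text
time: 27.4
eef_pos: [0.5507, -0.2791, 0.0578]
tool_rot: [0.707, -0.03, 0.706, 0.03]
ft_force: [-2.9, 1.6, 10.0]
grip_width: 0.0001
time: 27.7
eef_pos: [0.5509, -0.2792, 0.0576]
tool_rot: [0.707, -0.03, 0.706, 0.029]
ft_force: [-4.4, 3.4, 17.9]
grip_width: -0.0003
```

The key has bottomed at 0.0576 m. I retreat and check.

```bash
python3 -m handwheel '[[[-0.2,0,0],[0,0,0],1],[[-0.5,0,0],[0,0,0],1],[[-0.8,0,0],[0,0,0],1],[[-0.8,0,0],[0,0,0],1],[[-0.8,-0.3,0],[0,0,0],1],[[-0.4,-0.7,0],[0,0,0],1],[[0,-0.7,0],[0,0,0],1],[[0,-0.5,0],[0,0,0],1],[[0,0,0],[0,0,0],1],[[0,0,0],[0,0,0],1]]'; python3 -m handwheel '[[[0,-0.6,-0.6],[0,0,0],-0.3],[[0,-0.6,-0.6],[0,0,0],-0.3],[[0,-0.6,-0.6],[0,0,0],-0.3],[[0,0,-0.6],[0,0,0],-0.3],[[0,0,0],[0,0,0],-0.3],[[0,0,0],[0,0,0],-0.3]]'
python3 - <<'E'
from h import *
plan([.549,-.279,.14],4.9)
from cell import viewer
for n in ("wrist","scene","top"):
    c=viewer.get_calibration(n); p,d=viewer.read_camera(n); cv2.imwrite(f"pics/{n}14.png",p)
    np.savez(n+"14.npz",p=p,d=d,M=c["cam_to_world"],k=[c["fx"],c["fy"],c["cx"],c["cy"]])
E
```

```text
time: 28.7
eef_pos: [0.5547, -0.3333, 0.142]
tool_rot: [0.706, -0.029, 0.707, 0.03]
ft_force: [-0.2, -0.0, -0.0]
grip_width: -0.0001
time: 29.3
eef_pos: [0.4993, -0.3828, 0.1426]
tool_rot: [0.706, -0.03, 0.706, 0.03]
ft_force: [0.7, 0.2, 0.4]
grip_width: 0.0556
t 29.3 tcp [ 0.4993 -0.3828  0.1426] w 0.0556 F [0.7 0.2 0.4] q [-0.77  0.54 -0.1   0.94  0.    0.71]
  turn units [-0.01  0.   -0.01]
  turn units [ 2.617e+01 -1.000e-02 -0.000e+00]
shift units in tool now [0.106 3.969 2.33 ] after turn [0.103 3.967 2.334]
```

View pics/wrist14.png

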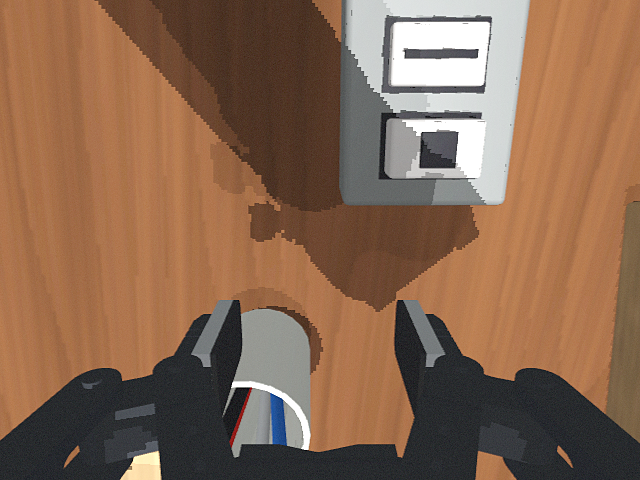

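View pics/top14.png

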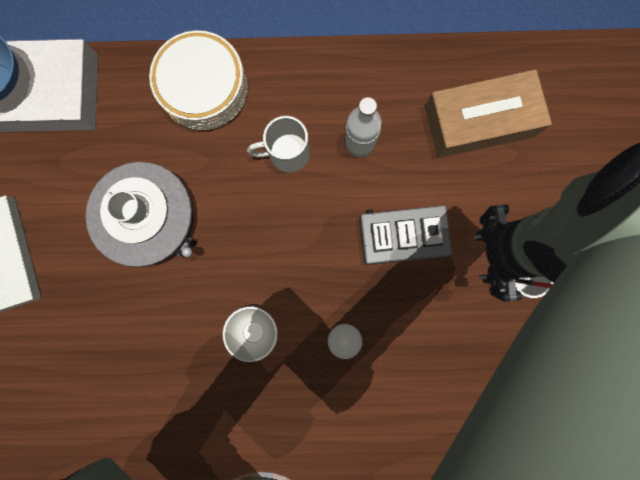

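View pics/scene14.png

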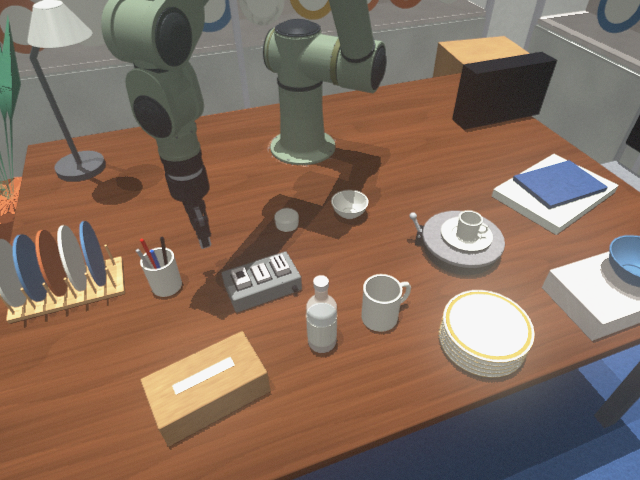

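The square key at (438,150) now stands up and the one-rib key at (440,53) is down. The lever is up, the cup is on the saucer, and the bystanders have not moved. The pen pot is close under the gripper, so I rise, then check key heights, lever angle and cup centring numerically.

```bash
python3 -m handwheel '[[[-0.8,0.3,0],[0,0,0],-0.3],[[-0.9,0.3,0],[0,0,0],-0.3],[[-0.8,0,0],[0,0,0],-0.3],[[0,0,0],[0,0,0],-0.3],[[0,0,0],[0,0,0],-0.3]]'
python3 - <<'E'
from h import *
plan([.549,-.279,.14],4.9)
from cell import viewer
for n in ("wrist","top"):
    c=viewer.get_calibration(n); p,d=viewer.read_camera(n); cv2.imwrite(f"pics/{n}15.png",p)
    np.savez(n+"15.npz",p=p,d=d,M=c["cam_to_world"],k=[c["fx"],c["fy"],c["cx"],c["cy"]])
p,d,M,k=ld("wrist14"); W=cloud(d,M,k); print("one cap",np.median(W[68:78,400:480,2]),"sq cap",np.median(W[160:172,410:470,2]),"housing",np.median(W[185:198,400:480,2]))
H=np.array([.5363,.1373,.032]); x=np.array([.598,.801,0]); y=np.array([-.801,.598,0])
p,d,M,k=ld("scene14"); r,o=ray(M,k,413,216.5)
t=((H-o)@y)/(r@y); X=o+r*t-H; print("lever",np.arctan2(X[2],-X@x),np.hypot(X@x,X[2]))
p,d,M,k=ld("top15"); W=cloud(d,M,k)
for n,a in (("two",(382,246)),("one",(400,232)),("sq",(432,243))): print(n,np.median(W[a[1]-1:a[1]+2,a[0]-1:a[0]+2,2]))
m=np.zeros((480,640),bool); m[180:240,90:180]=1; q=W[m&(W[...,2]>.09)]; print("cup top pts",len(q),q[:,2].max(),circ(q[:,:2])); 
# saucer rim & cup rim via mask
cv2.imwrite("pics/top15c.png",cv2.resize(p[150:280,70:220],None,fx=4.5,fy=4.5,interpolation=cv2.INTER_CUBIC))
s=cv2.imread("pics/scene14.png"); cv2.imwrite("pics/sc14k.png",np.hstack([cv2.resize(s[235:325,205:315],None,fx=3.5,fy=3.5,interpolation=cv2.INTER_CUBIC),cv2.resize(s[195:285,400:510],None,fx=3.5,fy=3.5,interpolation=cv2.INTER_CUBIC)]))
E
```

```text
time: 29.95
eef_pos: [0.4985, -0.3685, 0.2051]
tool_rot: [0.707, -0.03, 0.706, 0.03]
ft_force: [-0.9, 0.6, -0.9]
grip_width: 0.0557
t 29.95 tcp [ 0.4985 -0.3685  0.2051] w 0.0557 F [-0.9  0.6 -0.9] q [-0.76  0.47 -0.04  1.06  0.    0.73]
  turn units [-0.01  0.01  0.01]
  turn units [ 2.617e+01  1.000e-02 -1.000e-02]
shift units in tool now [2.605 3.398 2.313] after turn [2.606 3.395 2.316]
one cap 0.05481974815208175 sq cap 0.0645580130661333 housing 0.045789180534326235
lever 1.0946968012393337 0.04660440744071409
two 0.0656376809320961
one 0.055874535875897524
sq 0.06324780723152745
cup top pts 432 0.901546731293218 (array([0.53859999, 0.05761505]), np.float64(0.18666317397587973))
```

View pics/top15c.png

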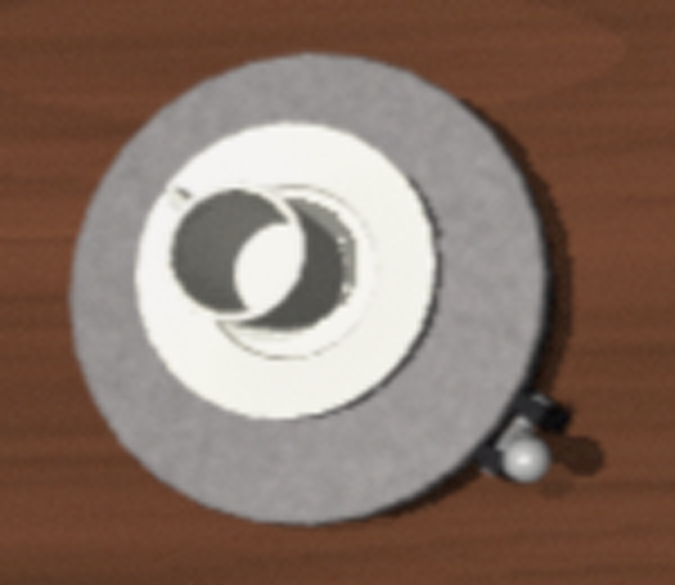

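View pics/sc14k.png

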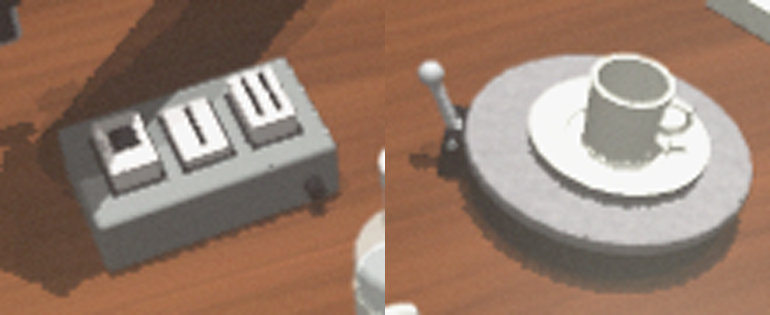

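```bash
python3 - <<'E'
from h import *
p,d,M,k=ld("top15")
c=onz(M,k,70+238/4.5,150+254/4.5,.105);s=onz(M,k,70+286/4.5,150+270/4.5,.057);f=onz(M,k,70+294/4.5,150+271/4.5,.050)
print(c,s,f,np.linalg.norm((c-s)[:2]),np.linalg.norm((c-f)[:2]))
n=cv2.absdiff(ld("top0")[0],p)
from cell import ctrl
print(ctrl.sense()["joint_vel"].round(3)); ctrl.hand_in()
E
```

```text
[0.60149584 0.22372864 0.105     ] [0.60344172 0.22517832 0.057     ] [0.60421185 0.22479748 0.05      ] 0.002426527543731165 0.0029187571332677286
[-0.005  0.005 -0.006  0.001 -0.    -0.001]
the job is handed in; nothing more can be done
```

I did all three steps in the order asked and handed the job in at about 30 s of the 58 s allowed. No verdict is reported back.

- **Cup:** I lowered it until the force showed contact, let go, and it stands upright. Its axis measures about 2–3 mm from the saucer's middle. The saucer still measures within about 2 mm of where it was at the start.
- **Brake lever:** My first pinch slipped off the ball near the end, and the camera estimates then disagreed (1.0–1.08 rad). I pushed the ball again with shut fingers until the force rose to about 30 N with no further movement. The final picture gives 1.09 rad against the 1.1 rad end stop.
- **One-rib key:** I pressed it to its stop, reading about 18 N there. Its cap now stands at 55 mm, which is down. The stop key's cap has risen to about 64 mm, which is up. The third key is still up at about 65 mm.
- **End state:** The gripper is empty, clear of everything and about 0.2 m above the table. The other things look unmoved in the pictures. I did not measure them, and the depth-based check of the cup's rim failed, so its centring comes from the image rays alone.

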